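Push the filter slider into the fluorescence illuminator and lock it

ROBOT

A 6-joint arm with a two-finger parallel gripper is mounted at the origin on the work surface. World frame = base frame: x ahead of the robot, y to its left, z up, the work surface at z = 0. Lengths are in mm, angles in rad, forces in N, time in s.
With the tool pointing down it reaches from about 300 to 775 mm from the base axis. Payload 14.6 kg.
Tool frame: the origin (TCP) lies on the centre line of the jaws, within the pads' length; the fingertips stand 11 mm ahead of it and the grasp point (between the pads) lies 8 mm behind it; x points along the fingers, y is the direction in which the jaws open and shut, and the axes are right-handed (so a half turn about x gives the same grasp; the last joint's range is limited). The gripper opens to 94 mm and grips with 3 to 60 N. Pads are 16 mm wide; open, the fingers measure 119 mm over their backs; the gripper's body (75 mm by 177 mm) begins 78 mm behind the grasp point.
Start: joints at [1.084, 0.3, 1.521, -0, 1.321, -0.067], TCP at [224.164, 502.235, 216.446] pointing down, gripper open.
Joint ranges: [-3.03, 3.03], [-0.79, 2.21], [0.23, 2.52], [-1.04, 4.18], [0, 3.07], [-2.55, 2.55]. Speed limits (rad/s): [2.22, 2.22, 2.57, 3.14, 3.14, 3.14].

INTERFACE

Orientations are given as [roll, pitch, yaw] about the fixed x, y, z axes, in that order (R = Rz(yaw) Ry(pitch) Rx(roll)).
In Python, from cell import manip gives the robot as it stands.
- The arm moves only by the shell command python3 -m handwheel 'ROWS' [OPENING] [FORCE]. ROWS is JSON, a list of rows, each a list of 2 entries, a list of its own where there are three numbers: the shift along the tool's x, y, z in mm, then the turn about the tool's x in rad. In form: [[[x, y, z], spin], ...]. A call has exactly 10 rows; each row shifts and turns the commanded pose from where the row before left it, along the tool's axes as they then stand; what a row does not reach is not made up. A row lasts 1/8 s, in which the tool goes at most 62.5 mm and 10.7 degrees, less where a joint would pass 70% of its speed; a pose out of reach is approached as far as the arm can. A call with a gripper value outside its range is refused whole. OPENING is the closure in counts, from 0 (fully open) to 255 (shut), set as the call begins (- or left out, the last holds). The fingers move at their own pace and stop on an object; FORCE is the grip in N (left out, the last holds). Time passes only in rows, so rows that do not move let the fingers close, or fill a call up. It gives the time, the measured TCP pose, the force and the opening at its end, in the units of the state.
- manip.read_state(): the state, without advancing time (a new reading comes with each control period).
- manip.camera(name): name is "side" or "top"; returns a dict with "pixels" (480x640x3 uint8, red, green, blue), "z_map" (480x640 float32, mm along the optical axis (not along the pixel's ray), 0 where there is no reading), "mtx" (3x3 intrinsics, pixels), "xyz" and "orientation" of the camera in the world. Camera axes: x right, y up, looking along -z (the intrinsics and any distortion apply to the point x, -y, -z); pixel columns grow to the right and rows downward; lengths in mm; the calibration is good to about 2 mm. A picture is of the moment at which its call begins.
- manip.sign_off(): hands the job in, once; it reports no verdict.
Trained networks look in the newest picture that a camera, given by its name, has taken for a name from the list of things; names that differ only in an ending like _2 or _b are one class to them, and where a whole thing is asked for, a point or a joint stands for the part that bears it (a point fixed in the world has none). Each returns a list of dicts, best first, with "confidence" (0 to 1); they miss things now and then, are a little off and sometimes report something else, mostly with a low value. They report only what shows in the picture. A call takes as long as a camera call.
- manip.cut_out(target, camera): "region" (480x640 bool, what is visible of it) and "centre" ([column, row] in pixels, amid what is visible of it).
The state is a dict: "clock": time; "joints": joint angles; "qd": joint speeds; "effort": joint torques, N m; "eef_pos": TCP position; "eef_rot": TCP orientation; "wrist_force": force on the tool from outside, world axes, zero at the start; "moment": the same for the moment, N m; "finger_gap": finger opening in mm.
Only numpy, scipy, OpenCV 4.12 (cv2) and the standard library are available. Lean on these libraries where they do the work, as an engineer would, in place of code of your own. Each camera call takes 0.05 s, during which the arm holds its last target. There are 200 camera calls.

TASK

Put the green filter into the light path of the fluorescence illuminator, using the fingertips only. Swing the red lever upright so that the slot of the locking disc lines up with the filter slider, push the slider by its blue end plate through the disc until it is fully home against its stop, then swing the lever well over again, to either side, so that the disc locks the slider in. Do not lift or pull out the slider, leave everything else on the bench where it is, and finish clear of everything.

Things in the scene. Friction and masses are not known exactly. Their poses are not given: they have to be found in the camera images.
- lamp: Fluorescence illuminator, fixed: white filter block (85 mm along x, 90 mm along y, top 105 mm over the bench), lamp house and heat sink on its -y side (y -55 to -178 mm, x 12 to 88 mm, top 122 mm), dark tube and clear chamber on its +y side (top 99 mm). Origin: on the bench below the centre of the block's front face (x = 0). z up; +x is the direction in which the filter slider is pushed in.
- disc_centre (a point): Centre of the locking disc, 75 mm over the bench, at x = -6, y = 0 in the lamp's frame: aluminium, upright on the block's front face, 68 mm in diameter, 8 mm thick, turning about the lamp's x axis, with a slot 14 mm wide and 48 mm long across its centre.
- guide_end (a point): Outer end of the slider's guide, mid-width, level with the top of its walls (76 mm over the bench). The guide is a dark U channel, 22 mm wide, along y = 0 of the lamp's frame from x = -158 mm (here) to x = -14 mm, just short of the disc.
- disc (a joint): Disc angle, rad. 0: lever straight up, slot upright, the slider passes. Positive: lever leans to the lamp's -y side (lamp house). Stops at -0.8 and 0.8; starts at 0.4 to 0.78. Friction holds it where left; 1 N at the lever's tip turns it. The slider passes only within about 0.1 of 0. With the slider home the disc turns freely again; beyond 0.45 either way it is locked.
- lever_tip (a point): Centre of the round end of the disc's red lever, a radial rod 10 mm thick in line with the slot. It stands at x = -18 mm in the lamp's frame (18 mm before the block's face), 62 mm from the disc's axis: 137 mm over the bench when upright (topmost point 142 mm). Its straight red part begins 37 mm from the axis; below, it bends back to the disc's rim.
- push_plate (a point): Centre of the back face (the one to push) of the slider's blue end plate, 94 mm over the bench; axes parallel to the lamp's. The plate is 10 mm thick (x), 24 mm wide (y), 30 mm tall (79 to 109 mm over the bench), so it stands above the guide's walls. In the lamp's frame the point starts at x = -149 to -132 mm; fully home, against the inner stop, it is at x = -51 mm.
- slider: The filter slider, loose in the guide, 115 mm long, about 90 g: blue end plate, rod 8 mm thick and 45 mm long, then a steel frame with the green filter (60 mm long, 8 mm thick, 40 mm tall, on edge, top 95 mm over the bench, the last 14 mm tapered). Its nose starts 7 to 24 mm short of the disc. Origin: at the guide's floor (55 mm up) below the end plate's back face; x to the nose.
- small_dish: Lidded clear Petri dish, 60 mm in diameter, 15 mm high, beside the guide. Origin: centre of its underside. Leave alone.
- spare_filter: A second filter slider with orange glass, 115 mm long, lying flat beside the guide on the lamp's +y side, at most 24 mm high. Origin: on the bench under about its middle. Leave alone.
- drop_bottle: Small amber dropper bottle, 32 mm in diameter, 70 mm tall, standing beyond the guide on the lamp's -y side. Origin: centre of its underside. Leave alone.
- well_plate: Six-well plate, 127 x 85 x 18 mm. Origin: centre of its underside. Leave alone.
- large_dish: Lidded clear Petri dish, 90 mm in diameter, 16 mm high. Origin: centre of its underside. Leave alone.
- sample_jar: Clear jar with a white cap, 52 mm in diameter, 85 mm tall. Origin: centre of its underside. Leave alone.
- screwdriver: Screwdriver, 170 mm long, lying on the bench. Leave alone.

How it is judged:
By the outcome, as a careful person would: the job done as asked, in the order asked, and still so for the second after the job is handed in, with the robot touching nothing.
It also fails if it takes over 48 s, if anything falls off the work surface, if the arm or the gripper's body presses on something with over 40 N, if the wrist force passes 120 N, or if a joint passes its speed limit or range.

## Working session

There is one attempt and no reset: what is moved stays moved. The work goes in short steps, Python scripts to look and compute and a shell command to move; the robot and the scene stay as the last step left them, time stands still between calls to the robot, and variables do not carry over. Pictures are saved under pics/ and viewed, about 8 in all and at most 12, crops included, and the job is handed in when it is done.

```bash
mkdir -p pics; ls; cat > h.py <<'E'
import numpy as np, cv2
from scipy.spatial.transform import Rotation as R
from cell import manip
def cam(n):
    c=manip.camera(n); return c
def rot(c):
    o=np.array(c["orientation"],float)
    return o if o.shape==(3,3) else R.from_euler('xyz',o).as_matrix()
def px2w(c,u,v,z=None):
    K=np.array(c["mtx"]);d=c["z_map"][int(round(v)),int(round(u))] if z is None else z
    p=np.array([(u-K[0,2])/K[0,0]*d,-(v-K[1,2])/K[1,1]*d,-d]); return rot(c)@p+np.array(c["xyz"])
def plane(c,u,v,h):
    a=np.array(c["xyz"]);b=px2w(c,u,v,100.)-a; return a+b*(h-a[2])/b[2]
def w2px(c,p):
    K=np.array(c["mtx"]);q=rot(c).T@(np.array(p,float)-np.array(c["xyz"]));return np.array([K[0,0]*q[0]/-q[2]+K[0,2],K[1,1]*-q[1]/-q[2]+K[1,2]])
def cloud(c,m):
    v,u=np.nonzero(m&(c["z_map"]>0));K=np.array(c["mtx"]);d=c["z_map"][v,u]
    return np.stack([(u-K[0,2])/K[0,0]*d,-(v-K[1,2])/K[1,1]*d,-d],1)@rot(c).T+np.array(c["xyz"])
def save(c,f,crop=None,s=1):
    im=c["pixels"][:,:,::-1]
    if crop: im=im[crop[1]:crop[3],crop[0]:crop[2]]
    cv2.imwrite("pics/"+f,cv2.resize(im,None,fx=s,fy=s))
E
python3 - <<'E'
from h import *
print(manip.read_state())
for n in("top","side"):
    c=cam(n);save(c,n+"0.png");print(n,c["xyz"],c["orientation"],c["mtx"],{k:v for k,v in c.items() if k not in("pixels","z_map","xyz","orientation","mtx")})
    for t in("lamp","lever_tip","push_plate","slider","disc","small_dish","spare_filter","drop_bottle","well_plate","large_dish","sample_jar","screwdriver"):
        for r in manip.cut_out(t,n)[:2]:
            p=cloud(c,r["region"]); print(t,round(r["confidence"],2),np.round(r["centre"]),p.shape[0],np.round(np.median(p,0)) if len(p) else "",np.round(np.percentile(p,[3,97],axis=0)).tolist() if len(p) else "")
E
```

```text
pics
{'clock': 0.0, 'joints': array([ 1.08442219e+00,  3.00463147e-01,  1.52158036e+00, -3.88113263e-06,
        1.32066123e+00, -6.65391641e-02]), 'qd': array([-0.00011799, -0.00046233,  0.00109264,  0.00089256,  0.00037852,
       -0.00031643]), 'effort': array([-3.63433232e-03, -5.31800151e+01, -3.52734053e+01,  7.06392643e-02,
        2.44160666e-02, -6.64644745e-05]), 'eef_pos': array([224.04589687, 502.03520981, 215.89098032]), 'eef_rot': array([-1.6339551 ,  1.56968424, -2.05378912]), 'wrist_force': array([-0.07681517, -0.07804611,  0.33670363]), 'moment': array([0.01726387, 0.05200428, 0.00928954]), 'finger_gap': 94.08445737111089}
top [ 505.88759132  -24.93673315 1421.44381185] [ 0.07049715  0.02384046 -1.59653388] [[608.51185086   0.         326.88119055]
 [  0.         608.51185086 244.31828227]
 [  0.           0.           1.        ]] {}
lamp 0.91 [313. 267.] 7046 [552.  36. 100.] [[375.0, -128.0, 10.0], [682.0, 120.0, 125.0]]
lever_tip 0.75 [328. 267.] 103 [551.   5. 108.] [[516.0, -2.0, 93.0], [580.0, 13.0, 128.0]]
push_plate 0.79 [373. 259.] 171 [567. -92.  96.] [[54
[... 1921 characters left out ...]
689.0, -55.0, 16.0]]
spare_filter 0.89 [295. 311.] 557 [ 479. -101.   10.] [[450.0, -159.0, -1.0], [518.0, -50.0, 23.0]]
drop_bottle 0.69 [386. 263.] 264 [ 740. -110.   35.] [[731.0, -119.0, 3.0], [755.0, -95.0, 69.0]]
well_plate 0.75 [440. 367.] 2414 [ 617. -422.   17.] [[558.0, -468.0, 4.0], [679.0, -369.0, 20.0]]
large_dish 0.96 [343. 425.] 1909 [ 391. -415.   15.] [[353.0, -452.0, 6.0], [434.0, -373.0, 17.0]]
large_dish 0.41 [321. 265.] 299 [564. -74.  88.] [[546.0, -128.0, 75.0], [587.0, -25.0, 108.0]]
sample_jar 0.75 [199. 217.] 520 [419. 356.  50.] [[399.0, 347.0, 2.0], [445.0, 388.0, 85.0]]
sample_jar 0.69 [297. 270.] 7151 [541.   6.  64.] [[362.0, -140.0, 4.0], [689.0, 99.0, 120.0]]
```

```bash
python3 - <<'E'
from h import *
a=cam("top");b=cam("side")
im=np.hstack([cv2.resize(a["pixels"][170:370,230:430],(560,560),interpolation=cv2.INTER_CUBIC)])
cv2.imwrite("pics/t1.png",im[:,:,::-1])
cv2.imwrite("pics/s1.png",cv2.resize(b["pixels"][180:340,200:410],None,fx=3.5,fy=3.5,interpolation=cv2.INTER_CUBIC)[:,:,::-1])
np.save("top.npy",a,allow_pickle=True)
E
```

```text
(no output)
```

View pics/t1.png

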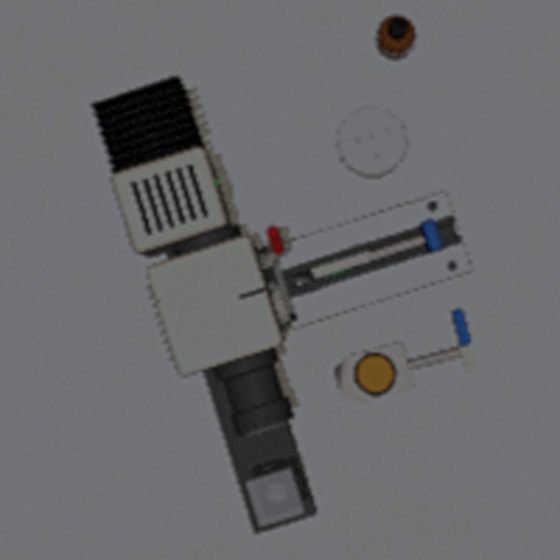

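View pics/s1.png

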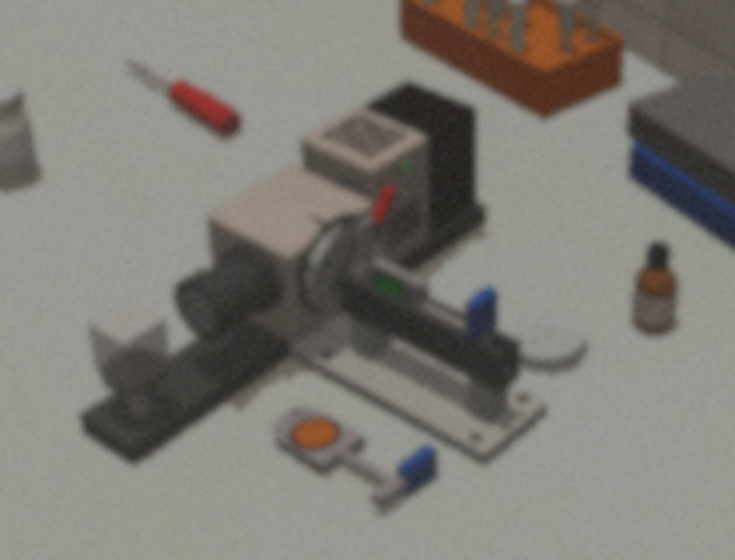

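Top crop: the block is at about (215,305), the red lever leans to the lamp-house side (275,240), the blue plate is at (432,235), and the guide runs to its outer end at about (458,228). The side view agrees. Next I fit the lamp's pose.

```bash
cat > fit.py <<'E'
from h import *
def hsvm(c):
    h=cv2.cvtColor(c["pixels"],cv2.COLOR_RGB2HSV); H,S,V=h[...,0].astype(int),h[...,1],h[...,2]
    return ((H<8)|(H>172))&(S>110)&(V>40), (H>95)&(H<130)&(S>110)&(V>40)
def tolamp(P,L):
    c,s=np.cos(L[2]),np.sin(L[2]);d=np.asarray(P,float)-np.array([L[0],L[1],0]);
    return np.stack([c*d[...,0]+s*d[...,1],-s*d[...,0]+c*d[...,1],d[...,2]],-1)
def toworld(p,L):
    c,s=np.cos(L[2]),np.sin(L[2]);return np.array([L[0]+c*p[0]-s*p[1],L[1]+s*p[0]+c*p[1],p[2]])
E
python3 - <<'E'
from fit import *
for n in("top","side"):
    c=cam(n);P=cloud(c,np.ones((480,640),bool));
    near=(abs(P[:,0]-560)<230)&(abs(P[:,1])<200)
    for lo,hi,nm in((99,111,"block"),(116,128,"house")):
        Q=P[near&(P[:,2]>lo)&(P[:,2]<hi)]
        # clean via grid and largest component
        g=np.zeros((260,260),np.uint8);ij=np.round((Q[:,:2]-[300,-260])/2).astype(int);g[ij[:,1],ij[:,0]]=1
        g=cv2.morphologyEx(cv2.morphologyEx(g,cv2.MORPH_CLOSE,np.ones((5,5))),cv2.MORPH_OPEN,np.ones((9,9)))
        k,lab,st,ce=cv2.connectedComponentsWithStats(g)
        for i in range(1,k):
            if st[i,4]<300: continue
            q=Q[lab[ij[:,1],ij[:,0]]==i]
            (cx,cy),(w,h),an=cv2.minAreaRect(q[:,:2].astype(np.float32))
            print(n,nm,st[i,4]*4,np.round([cx,cy,w,h,an],1),"z",np.round(np.median(q[:,2]),1))
    red,blue=hsvm(c)
    for m,nm,z in((red,"red",None),(blue,"blue",None)):
        k,lab,st,ce=cv2.connectedComponentsWithStats(m.astype(np.uint8))
        for i in range(1,k):
            if st[i,4]>12:
                q=cloud(c,lab==i);print(n,nm,st[i,4],np.round(ce[i],1),np.round(np.median(q,0)) if len(q) else "", "z95 %.0f"%np.percentile(q[:,2],95) if len(q) else "")
E
```

```text
top block 9144 [526.4  48.5 112.7  99.1   9.2] z 105.7
top block 3320 [666.5 100.1  53.2  70.3  15.4] z 104.4
top house 8832 [635.4  91.4 121.9  75.9  15.9] z 121.9
top red 23 [  0.7 157.3] [798. 687. 167.] z95 175
top red 358 [172.7 248.4] [605. 362.  24.] z95 30
top red 39 [328.1 255.5] [575.   2. 123.] z95 130
top blue 350 [347.2 126.1] [862. -66.  36.] z95 44
top blue 54 [383.9 253.7] [ 577. -118.  110.] z95 114
top blue 46 [394.3 286.6] [ 505. -146.   26.] z95 29
top blue 2671 [ 26.3 387.1] [305. 674.  80.] z95 86
side block 8464 [532.6  44.1 108.9  98.1  11.4] z 103.4
side house 4644 [609.1  80.   66.4  76.2  16. ] z 120.1
side red 45 [260.  123.3] [798. 689. 165.] z95 171
side red 118 [257.8 209.9] [604. 352.  21.] z95 24
side red 43 [309.1 237.6] [578.  -2. 116.] z95 126
side blue 803 [125.4 178.9] [298. 696.  77.] z95 80
side blue 273 [415.2 238.8] [866. -93.  33.] z95 37
side blue 18 [337.3 265.4] [ 577. -123.  107.] z95 109
side blue 24 [318.5 311.5] [ 506. -151.   23.] z95 25
```

```bash
python3 - <<'E'
from fit import *
from scipy.optimize import least_squares
c=cam("top"); g=cv2.GaussianBlur(cv2.cvtColor(c["pixels"],cv2.COLOR_RGB2GRAY),(0,0),0.7).astype(float)
L=np.array([537.,11.,np.radians(105.9)])
def samp(p): 
    u,v=w2px(c,p); return cv2.remap(g.astype(np.float32),np.float32([[u]]),np.float32([[v]]),cv2.INTER_LINEAR)[0,0]
# guide: dark profile across y for x in range (channel 22 wide, top 76)
ys=np.arange(-24,24.1,.5)
for x in (-155,-152,-148,-146):
    pass
pts=[]
for x in np.arange(-156,-20,4):
    pr=np.array([samp(toworld([x,y,76.],L)) for y in ys]); gr=np.gradient(pr)
    a=ys[ys<0][np.argmin(gr[ys<0])]; b=ys[ys>=0][np.argmax(gr[ys>=0])]
    pts.append((x,a,b))
pts=np.array(pts);print(np.round(pts[::2],1).tolist())
w=pts[:,2]-pts[:,1];ok=abs(w-22)<4;mid=(pts[:,1]+pts[:,2])/2
print("mid fit",np.polyfit(pts[ok,0],mid[ok],1),ok.sum(),"median width",np.median(w))
# guide end, along x at walls
xs=np.arange(-180,-135,.5)
for y in(-9,9,):
    yy=y+np.median(mid[ok]);pr=np.array([samp(toworld([x,yy,76.],L)) for x in xs]);print("end",xs[np.argmin(np.gradient(pr))])
# house edges z=122 & block edges z=105
for nm,z,line in(("house x=12",122,[( 12,y,0) for y in(-70,-85,-100,-115)]),("house x=88",122,[(88,y,0) for y in(-70,-85,-100,-150,-165)]),("house y=-178",122,[(x,-178,1) for x in(25,40,60,75)]),("block x=85",105,[(85,y,0) for y in(-30,-15,0,15,30)]),("block y=45",105,[(x,45,1) for x in(10,70,78)])):
    o=[]
    for x,y,ax in line:
        t=np.arange(-8,8.1,.5);pr=np.array([samp(toworld([x+(0 if ax else k),y+(k if ax else 0),z],L)) for k in t]);o.append(t[np.argmax(abs(np.gradient(pr)))])
    print(nm,o)
red,blue=hsvm(c)
for m,box,zz,nm in((blue,(370,400,240,270),109,"plate"),(red,(315,340,245,268),130,"lever")):
    M=np.zeros_like(m);M[box[2]:box[3],box[0]:box[1]]=m[box[2]:box[3],box[0]:box[1]]
    v,u=np.nonzero(M);print(nm,np.round(tolamp(plane(c,u.mean(),v.mean(),zz),L),1),len(u))
    Q=np.array([tolamp(plane(c,a,b,zz),L) for a,b in zip(u,v)]);print(np.round(Q.min(0),1),np.round(Q.max(0),1))
E
```

```text
[[-156.0, -14.5, 9.0], [-148.0, -13.5, 9.0], [-140.0, -17.0, 10.5], [-132.0, -14.0, 10.5], [-124.0, -12.5, 9.0], [-116.0, -13.0, 9.5], [-108.0, -12.5, 10.0], [-100.0, -13.5, 10.0], [-92.0, -12.5, 10.5], [-84.0, -14.0, 10.5], [-76.0, -14.0, 10.0], [-68.0, -13.5, 9.5], [-60.0, -14.0, 10.0], [-52.0, -13.5, 9.5], [-44.0, -12.5, 10.0], [-36.0, -12.5, 11.5], [-28.0, -12.5, 11.0]]
mid fit [ 0.00856056 -0.76304366] 32 median width 23.25
end -158.0
end -159.5
house x=12 [np.float64(1.0), np.float64(1.0), np.float64(1.5), np.float64(2.0)]
house x=88 [np.float64(1.5), np.float64(0.5), np.float64(1.0), np.float64(-4.0), np.float64(-5.0)]
house y=-178 [np.float64(0.5), np.float64(1.0), np.float64(1.5), np.float64(2.5)]
block x=85 [np.float64(1.5), np.float64(-4.0), np.float64(-3.5), np.float64(-4.0), np.float64(0.5)]
block y=45 [np.float64(-2.0), np.float64(1.0), np.float64(0.5)]
plate [-134.9   -1.7  109. ] 53
[-140.5  -13.3  109. ] [-129.6    9.2  109. ]
lever [-19.2 -33.  130. ] 39
[-23.4 -43.5 130. ] [-14.8 -22.6 130. ]
```

```bash
cat >> fit.py <<'E'
L=np.array([537.6,11.2,np.radians(106.4)])
def go(p):
    "tool-axes shift from present TCP to lamp-frame point p, and spin so tool y is along +-lamp y"
    s=manip.read_state();T=R.from_euler('xyz',s["eef_rot"]).as_matrix()
    d=T.T@(toworld(p,L)-s["eef_pos"]); ly=np.array([-np.sin(L[2]),np.cos(L[2]),0])
    q=T.T@ly; sp=np.arctan2(q[2],q[1]); sp=(sp+np.pi/2)%np.pi-np.pi/2
    print("lamp TCP",np.round(tolamp(s["eef_pos"],L),1),"F",np.round(s["wrist_force"],1),"gap %.1f"%s["finger_gap"],"clk",s["clock"],"j6 %.2f"%s["joints"][5],"qdmax",np.abs(s["qd"]).max().round(2)); print("shift tool",np.round(d,1),"spin",round(sp,4),"lamp axes in tool x:",np.round(T.T@np.array([np.cos(L[2]),np.sin(L[2]),0]),3),"y:",np.round(q,3))
E
python3 -c "
from fit import *
go([-21,-10,200])"
```

```text
lamp TCP [559.6 162.  216.5] F [0.8 0.4 0.4] gap 93.7 clk 1.55 j6 -0.07 qdmax 0.0
shift tool [  16.4 -330.2  507.6] spin 0.8648 lamp axes in tool x: [ 0.     0.761 -0.649] y: [-0.    -0.649 -0.761]
```

```bash
python3 -m handwheel '[[[1.6,-33,50.8],0],[[1.6,-33,50.8],0],[[1.6,-33,50.8],0],[[1.6,-33,50.8],0],[[1.6,-33,50.8],0],[[1.6,-33,50.8],0],[[1.6,-33,50.8],0],[[1.6,-33,50.8],0],[[1.6,-33,50.8],0],[[1.6,-33,50.8],0]]' 0 5
python3 -m handwheel '[[[0,0,0],0.144],[[0,0,0],0.144],[[0,0,0],0.144],[[0,0,0],0.144],[[0,0,0],0.144],[[0,0,0],0.145],[[0,0,0],0],[[0,0,0],0],[[0,0,0],0],[[0,0,0],0]]'
python3 -c "
from fit import *
go([-21,-10,125])"
```

```text
clock: 2.8
eef_pos: [554.4, -8.1, 200.6]
eef_rot: [0.517, 1.57, 0.097]
wrist_force: [-0.0, 1.3, 0.6]
finger_gap: 93.9
clock: 4.05
eef_pos: [553.5, -6.1, 200.4]
eef_rot: [-2.612, 1.571, 2.387]
wrist_force: [0.3, 0.2, -0.3]
finger_gap: 93.9
lamp TCP [-21.1 -10.4 200.4] F [ 0.3  0.2 -0.3] gap 93.9 clk 4.05 j6 -0.36 qdmax 0.01
shift tool [75.4 -0.4 -0.1] spin 0.0007 lamp axes in tool x: [ 0.     0.001 -1.   ] y: [ 0.    -1.    -0.001]
```

```bash
python3 -m handwheel '[[[8,0,0],0],[[8,0,0],0],[[8,0,0],0],[[8,0,0],0],[[8,0,0],0],[[8,0,0],0],[[8,0,0],0],[[8,0,0],0],[[8,0,0],0],[[3,0,0],0]]'
python3 - <<'E'
from fit import *
b=cam("side");cv2.imwrite("pics/s2.png",cv2.resize(b["pixels"][160:310,220:400],None,fx=4,fy=4,interpolation=cv2.INTER_CUBIC)[:,:,::-1])
go([-21,-10,125])
E
```

```text
clock: 5.3
eef_pos: [553.4, -6.1, 124.8]
eef_rot: [-1.932, 1.57, 3.066]
wrist_force: [-0.0, 0.3, 0.4]
finger_gap: 93.6
lamp TCP [-21.1 -10.2 124.7] F [-0.9  0.7  0.5] gap 94.1 clk 5.35 j6 -0.36 qdmax 0.01
shift tool [-0.3 -0.2 -0.1] spin -0.0002 lamp axes in tool x: [ 0. -0. -1.] y: [ 0.001 -1.     0.   ]
```

View pics/s2.png

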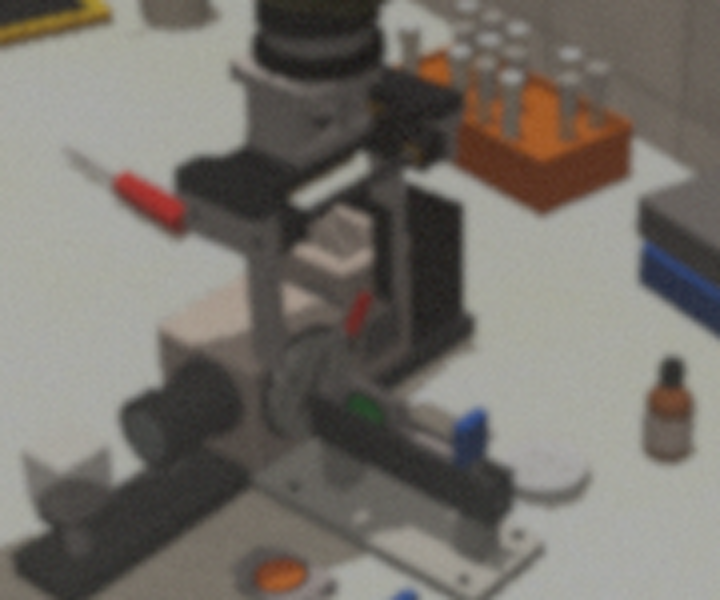

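The lever (360,315) stands between the open fingers. Close around it, then shift to centre.

```bash
python3 -m handwheel '[[[0,0,0],0],[[0,0,0],0],[[0,0,0],0],[[0,0,0],0],[[0,-2.5,0],0],[[0,-2.5,0],0],[[0,-2.5,0],0],[[0,-2.5,0],0],[[0,0,0],0],[[0,0,0],0]]' 215 5
python3 -m handwheel '[[[0,0,0],0],[[0,0,0],0],[[0,0,0],0],[[0,0,0],0],[[0,0,0],0],[[0,0,0],0],[[0,0,0],0],[[0,0,0],0],[[0,0,0],0],[[0,0,0],0]]' 255 5
python3 -c "
from fit import *
go([-21,0,125])"
```

```text
clock: 6.6
eef_pos: [543.8, -9.0, 125.3]
eef_rot: [-1.838, 1.57, -3.123]
wrist_force: [-0.1, 0.4, 0.4]
finger_gap: 14.8
clock: 7.85
eef_pos: [544.0, -9.0, 125.5]
eef_rot: [1.352, 1.571, 0.067]
wrist_force: [2.3, 0.9, -0.8]
finger_gap: 10.3
lamp TCP [-21.2  -0.4 125.5] F [ 2.3  0.9 -0.8] gap 10.3 clk 7.85 j6 -0.37 qdmax 0.0
shift tool [ 0.5 -0.4 -0.2] spin -0.0003 lamp axes in tool x: [-0. -0. -1.] y: [-0. -1.  0.]
```

```bash
python3 -m handwheel '[[[0,0,0],0],[[0,0,0],0],[[0,0,0],0],[[0,0,0],0],[[-15,0,0],0],[[-15,0,0],0],[[-15,0,0],0],[[-15,0,0],0],[[0,0,30],0],[[0,0,40],0]]' 170
python3 -m handwheel '[[[0,0,40],0],[[0,0,39],0],[[0,0,0],0],[[20,0,0],0],[[20,0,0],0],[[20,0,0],0],[[15,0,0],0],[[15,0,0],0],[[0,0,0],0],[[0,0,0],0]]' 255 20
python3 - <<'E'
from fit import *
b=cam("side");a=cam("top");im=np.hstack([cv2.resize(c["pixels"][y:y+130,x:x+130],(400,400),interpolation=cv2.INTER_CUBIC) for c,x,y in((b,250,190),(a,300,200))])
cv2.imwrite("pics/s3.png",im[:,:,::-1])
red,_=hsvm(a);M=np.zeros_like(red);M[235:285,310:345]=red[235:285,310:345];v,u=np.nonzero(M)
if len(u): print("lever",np.round(tolamp(plane(a,u.mean(),v.mean(),138),L),1),len(u))
go([-160,0,95])
E
```

```text
clock: 9.1
eef_pos: [564.1, -76.4, 186.6]
eef_rot: [1.157, 1.57, -0.127]
wrist_force: [0.6, 0.7, -0.5]
finger_gap: 31.4
clock: 10.35
eef_pos: [586.3, -152.0, 96.1]
eef_rot: [0.997, 1.57, -0.287]
wrist_force: [0.4, 0.8, -0.1]
finger_gap: 0.4
lever [-19.9   1.  138. ] 19
lamp TCP [-170.4   -0.6   96.2] F [ 0.3 -0.3 -1. ] gap 0.8 clk 10.45 j6 -0.60 qdmax 0.0
shift tool [  1.2  -0.6 -10.4] spin -0.0003 lamp axes in tool x: [-0.001 -0.    -1.   ] y: [-0.001 -1.     0.   ]
```

View pics/s3.png

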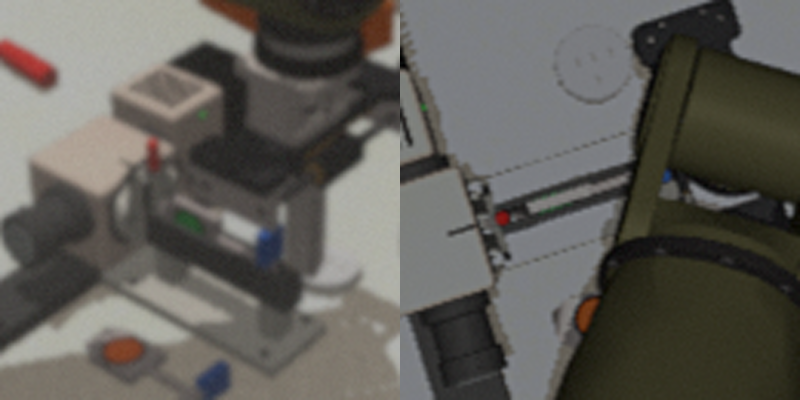

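Lever is upright in both views (side (152,155); top (502,217), red dot on the guide line). Fingers are behind the plate, so now push.

```bash
python3 -m handwheel '[[[0,0,-6],0],[[0,0,-6],0],[[0,0,-6],0],[[0,0,-6],0],[[0,0,-6],0],[[0,0,-6],0],[[0,0,-6],0],[[0,0,-6],0],[[0,0,-6],0],[[0,0,-6],0]]'
python3 -c "
from fit import *
go([-59,0,95])"
```

```text
clock: 11.7
eef_pos: [569.0, -94.0, 95.5]
eef_rot: [1.105, 1.571, -0.18]
wrist_force: [-0.4, -1.7, 1.2]
finger_gap: 0.5
lamp TCP [-109.8   -0.4   95.5] F [-0.4 -1.7  1.2] gap 0.5 clk 11.7 j6 -0.51 qdmax 0.07
shift tool [  0.5  -0.4 -50.8] spin -0.0003 lamp axes in tool x: [-0. -0. -1.] y: [-0. -1.  0.]
```

```bash
python3 -m handwheel '[[[0,0,-4.5],0],[[0,0,-4.5],0],[[0,0,-4.5],0],[[0,0,-4.5],0],[[0,0,-4.5],0],[[0,0,-4.5],0],[[0,0,-4.5],0],[[0,0,-4.5],0],[[0,0,-4.5],0],[[0,0,-4.5],0]]'
python3 -m handwheel '[[[0,0,-0.5],0],[[0,0,-0.5],0],[[0,0,-0.5],0],[[0,0,-0.5],0],[[0,0,-0.5],0],[[0,0,-0.5],0],[[0,0,-0.5],0],[[0,0,-0.5],0],[[0,0,0],0],[[0,0,0],0]]'
python3 -c "
from fit import *
go([-59,0,95])"
```

```text
clock: 12.95
eef_pos: [556.3, -50.9, 95.4]
eef_rot: [-2.16, 1.571, 2.839]
wrist_force: [-0.2, -0.5, 0.5]
finger_gap: 0.3
clock: 14.2
eef_pos: [555.8, -48.6, 95.9]
eef_rot: [0.432, 1.568, -0.853]
wrist_force: [2.1, -9.5, 0.4]
finger_gap: 0.3
lamp TCP [-62.5  -0.6  95.9] F [ 2.1 -9.5  0.4] gap 0.3 clk 14.2 j6 -0.44 qdmax 0.0
shift tool [ 0.9 -0.6 -3.5] spin -0.0005 lamp axes in tool x: [-0.002 -0.001 -1.   ] y: [-0.001 -1.     0.001]
```

```bash
python3 -m handwheel '[[[0,0,-0.5],0],[[0,0,-0.5],0],[[0,0,-0.5],0],[[0,0,-0.5],0],[[0,0,0],0],[[0,0,0],0],[[0,0,0],0],[[0,0,0],0],[[0,0,0],0],[[0,0,0],0]]'
python3 - <<'E'
from fit import *
go([-59,0,95])
b=cam("side");_,bl=hsvm(b);k,lab,st,ce=cv2.connectedComponentsWithStats(bl.astype(np.uint8))
for i in range(1,k):
    if st[i,4]>8: 
        q=cloud(b,lab==i);print(st[i,4],np.round(ce[i],1),np.round(tolamp(np.median(q,0),L),1) if len(q) else "")
cv2.imwrite("pics/s4.png",cv2.resize(b["pixels"][200:320,230:370],None,fx=5,fy=5,interpolation=cv2.INTER_CUBIC)[:,:,::-1])
for p in((-51,0,109),(-41,0,109),(-51,12,109),(-41,12,109),(-51,12,79),(-41,12,79)): print(p,np.round(w2px(b,toworld(p,L)),1),np.round((w2px(b,toworld(p,L))-[230,200])*5))
E
```

```text
clock: 15.45
eef_pos: [556.0, -48.2, 96.5]
eef_rot: [0.444, 1.565, -0.841]
wrist_force: [5.7, -21.3, 2.4]
finger_gap: 0.7
lamp TCP [-62.2  -0.9  96.5] F [  5.7 -21.3   2.4] gap 0.7 clk 15.45 j6 -0.43 qdmax 0.0
shift tool [ 1.5 -0.9 -3.2] spin -0.0009 lamp axes in tool x: [-0.006 -0.001 -1.   ] y: [-0.003 -1.     0.001]
813 [125.2 178.9] [726.7  36.6  76.7]
250 [415.4 238.7] [-194.3 -284.8   32.9]
25 [318.5 311.6] [-146.9   76.5   22.7]
(-51, 0, 109) [308.3 250.7] [391. 254.]
(-41, 0, 109) [305.2 249.2] [376. 246.]
(-51, 12, 109) [304.9 253. ] [374. 265.]
(-41, 12, 109) [301.8 251.4] [359. 257.]
(-51, 12, 79) [305.3 263.1] [377. 316.]
(-41, 12, 79) [302.3 261.6] [361. 308.]
```

View pics/s4.png

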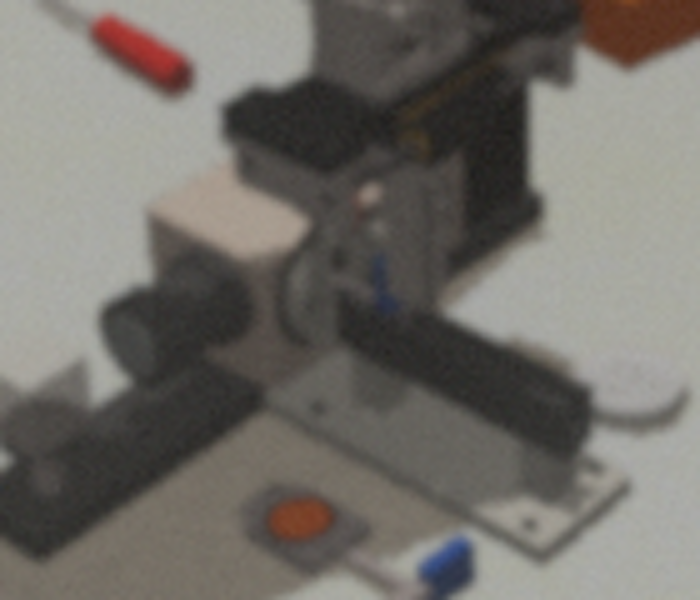

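```bash
python3 - <<'E'
from fit import *
a=cam("top");b=cam("side")
for x in(-145,-140,-135): print(x,np.round(w2px(b,toworld((x,0,94),L)),1))
# spare blue plate & guide end as bias check in side: observed guide end from crop
for p in((-158,11,76),(-158,-11,76),(0,45,105),(0,45,0),(85,45,105),(0,-45,105)): print(p,np.round((w2px(b,toworld(p,L))-[230,200])*5))
c=b;z=c["z_map"];h=cv2.cvtColor(c["pixels"],cv2.COLOR_RGB2HSV).astype(int)
m=np.zeros(z.shape,bool);s=h[240:270,298:316];mm=(s[...,0]>95)&(s[...,0]<130)&(s[...,1]>75);m[240:270,298:316]=mm
v,u=np.nonzero(m);print(len(u),u.mean() if len(u) else 0,v.mean() if len(u) else 0,u.min() if len(u) else 0,u.max() if len(u) else 0)
q=tolamp(cloud(b,m),L);print(np.round(np.median(q,0),1),np.round(q.min(0)),np.round(q.max(0)))
h=cv2.cvtColor(a["pixels"],cv2.COLOR_RGB2HSV).astype(int);m=(h[...,0]>95)&(h[...,0]<130)&(h[...,1]>75);m[:245]=0;m[280:]=0;m[:,:325]=0;m[:,370:]=0
q=tolamp(cloud(a,m),L);print("top blue",len(q),np.round(np.median(q,0),1) if len(q) else "")
E
```

```text
-145 [338.9 270.7]
-140 [337.2 269.9]
-135 [335.5 269.1]
(-158, 11, 76) [551. 407.]
(-158, -11, 76) [581. 384.]
(0, 45, 105) [250. 264.]
(0, 45, 0) [263. 434.]
(85, 45, 105) [129. 202.]
(0, -45, 105) [375. 184.]
5 306.8 260.4 306 308
[-51.8   7.5  85.6] [-54.   6.  82.] [-49.   9.  86.]
top blue 0
```

```bash
python3 -m handwheel '[[[0,0,5],0],[[0,0,8],0],[[0,0,14],0],[[0,0,14],0],[[-15,0,14],0],[[-20,0,14],0],[[-20,0,14],0],[[-20,0,14],0],[[-15,0,10],0],[[0,0,0],0]]'
python3 - <<'E'
from fit import *
a=cam("top");b=cam("side");go([-21,-50,185])
g=cv2.GaussianBlur(a["pixels"][...,2].astype(np.int16)-a["pixels"][...,0],(0,0),.6) if 0 else a["pixels"].astype(int)
h=cv2.cvtColor(a["pixels"],cv2.COLOR_RGB2HSV).astype(int);m=(h[...,0]>95)&(h[...,0]<130)&(h[...,1]>90);m[:245]=0;m[285:]=0;m[:,:325]=0;m[:,370:]=0
v,u=np.nonzero(m)
if len(u):
    Q=np.array([tolamp(plane(a,i,j,109),L) for i,j in zip(u,v)]);print("plate",len(u),np.round(Q.mean(0),1),np.round(Q.min(0),1),np.round(Q.max(0),1))
h=cv2.cvtColor(b["pixels"],cv2.COLOR_RGB2HSV).astype(int);m=(h[...,0]>95)&(h[...,0]<130)&(h[...,1]>90);m[:235]=0;m[285:]=0;m[:,:290]=0;m[:,325:]=0
v,u=np.nonzero(m);print("side",len(u),u.mean(),v.mean(),"pred home mid, -137:",w2px(b,toworld((-51,0,94),L)))
im=np.hstack([cv2.resize(c["pixels"][y:y+100,x:x+100],(400,400),interpolation=cv2.INTER_CUBIC) for c,x,y in((b,260,200),(a,300,210))])
cv2.imwrite("pics/s5.png",im[:,:,::-1])
E
```

```text
clock: 16.85
eef_pos: [585.3, -148.9, 186.7]
eef_rot: [0.967, 1.569, -0.319]
wrist_force: [0.3, 0.7, -0.4]
finger_gap: 0.5
lamp TCP [-165.9   -0.2  184.9] F [ 1.1  0.3 -0.7] gap 0.7 clk 16.95 j6 -0.59 qdmax 0.01
shift tool [-1.000e-01  4.980e+01 -1.449e+02] spin -0.0002 lamp axes in tool x: [ 0.001 -0.    -1.   ] y: [ 0.001 -1.     0.   ]
plate 53 [-47.3  -0.2 109. ] [-52.6 -11.5 109. ] [-41.7  11.  109. ]
side 66 308.8030303030303 253.77272727272728 pred home mid, -137: [308.44966914 255.81657389]
```

View pics/s5.png

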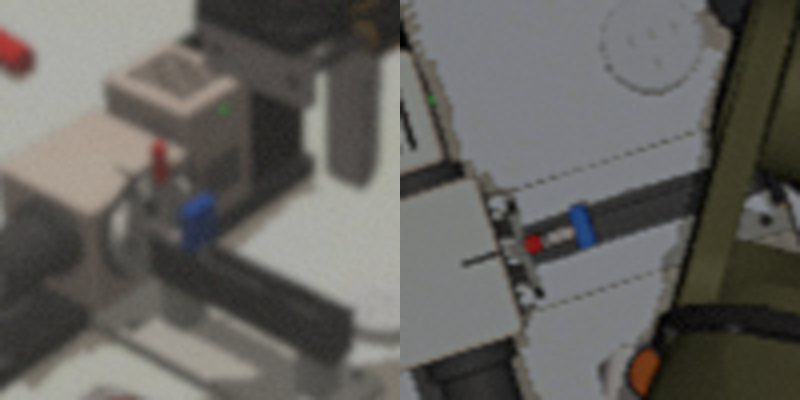

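Plate is at its home position in both views (top (580,225)) and the lever is still upright. Now the locking swing to the chamber side.

```bash
python3 -m handwheel '[[[0,15,-20],0],[[0,15,-30],0],[[0,10,-35],0],[[0,10,-35],0],[[0,0,-25],0],[[0,0,0],0],[[15,0,0],0],[[20,0,0],0],[[15,0,0],0],[[10,0,0],0]]'
python3 -c "
from fit import *
go([-21,12,125])"
```

```text
clock: 18.2
eef_pos: [591.7, 4.6, 124.0]
eef_rot: [-1.9, 1.569, 3.098]
wrist_force: [0.3, -0.3, 1.2]
finger_gap: 0.2
lamp TCP [-21.6 -50.  124. ] F [ 0.3 -0.3  1.2] gap 0.2 clk 18.2 j6 -0.34 qdmax 0.15
shift tool [ -0.9 -62.   -0.5] spin -0.001 lamp axes in tool x: [ 0.    -0.001 -1.   ] y: [ 0.001 -1.     0.001]
```

```bash
python3 -m handwheel '[[[0,-5,0],0],[[0,-5,0],0],[[0,-5,0],0],[[0,-5,0],0],[[0,-5,0],0],[[0,-5,0],0],[[0,-5,0],0],[[0,-5,0],0],[[0,-5,0],0],[[0,-5,0],0]]'
python3 -m handwheel '[[[0,-2.5,0],0],[[0,-2.5,0],0],[[0,-2.5,0],0],[[0,-2.5,0],0],[[0,-2.5,0],0],[[0,0,0],0],[[0,0,0],0],[[0,0,0],0],[[0,0,0],0],[[0,0,0],0]]'
python3 - <<'E'
from fit import *
go([-21,12,125])
b=cam("side");cv2.imwrite("pics/s6.png",cv2.resize(b["pixels"][190:290,250:370],None,fx=5,fy=5,interpolation=cv2.INTER_CUBIC)[:,:,::-1])
E
```

```text
clock: 19.45
eef_pos: [543.7, -9.1, 125.4]
eef_rot: [1.844, 1.571, 0.559]
wrist_force: [1.2, 0.4, -1.5]
finger_gap: 0.7
clock: 20.7
eef_pos: [532.0, -12.5, 125.4]
eef_rot: [-1.718, 1.571, -3.003]
wrist_force: [0.5, -0.1, 0.2]
finger_gap: 0.5
lamp TCP [-21.1  12.1 125.4] F [ 0.5 -0.1  0.2] gap 0.5 clk 20.7 j6 -0.38 qdmax 0.0
shift tool [ 0.4  0.1 -0.1] spin -0.0002 lamp axes in tool x: [ 0. -0. -1.] y: [ 0. -1.  0.]
```

View pics/s6.png

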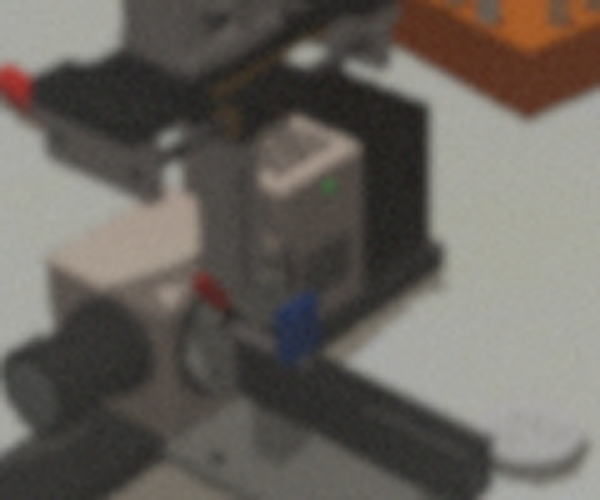

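```bash
python3 -m handwheel '[[[0,10,0],0],[[0,10,0],0],[[-15,0,0],0],[[-25,0,0],0],[[-25,0,0],0],[[0,0,30],0],[[0,0,40],0],[[0,0,40],0],[[0,0,40],0],[[0,0,0],0]]'
python3 - <<'E'
from fit import *
a=cam("top");b=cam("side");go([-21,12,125])
im=np.hstack([cv2.resize(c["pixels"][y:y+100,x:x+100],(400,400),interpolation=cv2.INTER_CUBIC) for c,x,y in((b,260,200),(a,300,210))])
cv2.imwrite("pics/s7.png",im[:,:,::-1])
h=cv2.cvtColor(a["pixels"],cv2.COLOR_RGB2HSV).astype(int)
m=(h[...,0]>95)&(h[...,0]<130)&(h[...,1]>90);m[:245]=0;m[285:]=0;m[:,:325]=0;m[:,370:]=0
r=((h[...,0]<8)|(h[...,0]>172))&(h[...,1]>110);r[:245]=0;r[300:]=0;r[:,:310]=0;r[:,350:]=0
for M,z in((m,109),(r,125)):
    v,u=np.nonzero(M);Q=np.array([tolamp(plane(a,i,j,z),L) for i,j in zip(u,v)]);print(len(u),np.round(Q.mean(0),1),np.round(Q.min(0),1),np.round(Q.max(0),1))
    q=tolamp(cloud(a,M),L);print(np.round(np.median(q,0),1))
E
```

```text
clock: 22.0
eef_pos: [593.6, -153.0, 191.0]
eef_rot: [0.508, 1.57, -0.78]
wrist_force: [-0.1, 0.0, -0.1]
finger_gap: 0.6
lamp TCP [-171.1   -7.8  191. ] F [ 0.1  0.4 -0.2] gap 0.8 clk 22.1 j6 -0.59 qdmax 0.02
shift tool [  66.   -19.9 -150.1] spin -0.0007 lamp axes in tool x: [-0.    -0.001 -1.   ] y: [-0.    -1.     0.001]
53 [-47.3  -0.2 109. ] [-52.6 -11.5 109. ] [-41.7  11.  109. ]
[-47.2  -0.9 109. ]
34 [-19.2  28.9 125. ] [-23.6  19.7 125. ] [-14.1  37.8 125. ]
[-19.2  28.8 127.1]
```

View pics/s7.png

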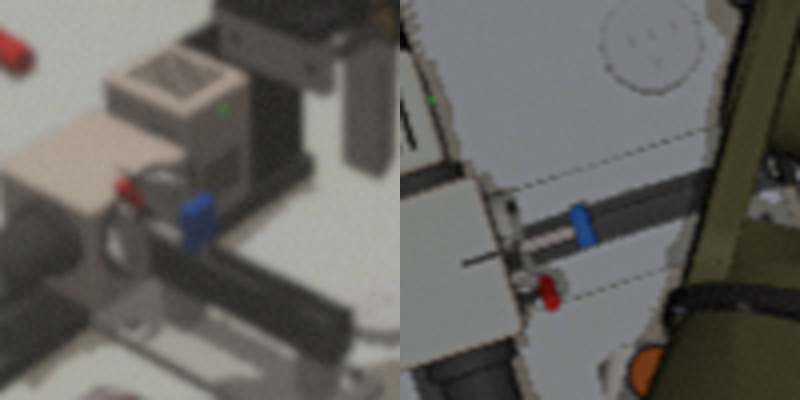

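Lever leans about −0.57 rad, which locks. There is time in hand, so push it a little further for margin.

```bash
python3 -m handwheel '[[[0,0,-30],0],[[0,0,-40],0],[[0,0,-40],0],[[0,0,-40],0],[[0,0,0],0],[[20,0,0],0],[[25,0,0],0],[[20,0,0],0],[[0,0,0],0],[[0,0,0],0]]'
python3 -m handwheel '[[[0,-4,0],0],[[0,-4,0],0],[[0,-4,0],0],[[0,-4,0],0],[[0,-3,0],0],[[0,-3,0],0],[[0,-3,0],0],[[0,-2,0],0],[[0,0,0],0],[[0,0,0],0]]'
python3 -c "
from fit import *
go([-21,19,125])"
```

```text
clock: 23.35
eef_pos: [551.6, -7.0, 126.5]
eef_rot: [1.185, 1.569, -0.1]
wrist_force: [0.2, -0.2, -0.0]
finger_gap: 0.5
clock: 24.6
eef_pos: [525.2, -14.5, 125.4]
eef_rot: [-1.672, 1.57, -2.957]
wrist_force: [0.7, 0.0, 0.2]
finger_gap: 0.1
lamp TCP [-21.2  19.2 125.4] F [0.7 0.  0.2] gap 0.1 clk 24.6 j6 -0.38 qdmax 0.0
shift tool [ 0.4  0.2 -0.2] spin -0.0002 lamp axes in tool x: [ 0. -0. -1.] y: [ 0. -1.  0.]
```

```bash
python3 -m handwheel '[[[0,10,0],0],[[0,15,0],0],[[-15,0,0],0],[[-25,0,0],0],[[-30,0,0],0],[[0,0,30],0],[[0,0,40],0],[[0,0,40],0],[[0,0,40],0],[[0,0,0],0]]'
python3 - <<'E'
from fit import *
a=cam("top");b=cam("side");go([-21,12,125])
im=np.hstack([cv2.resize(b["pixels"][190:310,240:360],(400,400),interpolation=cv2.INTER_CUBIC),cv2.resize(a["pixels"][190:310,300:420],(400,400),interpolation=cv2.INTER_CUBIC)])
cv2.imwrite("pics/s8.png",im[:,:,::-1])
h=cv2.cvtColor(a["pixels"],cv2.COLOR_RGB2HSV).astype(int)
m=(h[...,0]>95)&(h[...,0]<130)&(h[...,1]>90);m[:245]=0;m[285:]=0;m[:,:325]=0;m[:,370:]=0
r=((h[...,0]<8)|(h[...,0]>172))&(h[...,1]>110);r[:245]=0;r[300:]=0;r[:,:310]=0;r[:,350:]=0
for M,z in((m,109),(r,122)):
    v,u=np.nonzero(M);Q=np.array([tolamp(plane(a,i,j,z),L) for i,j in zip(u,v)]);print(len(u),np.round(Q.mean(0),1),np.round(Q.min(0),1),np.round(Q.max(0),1))
for n,c in(("top",a),("side",b)):
  for t in("small_dish","spare_filter","drop_bottle"):
    for r in manip.cut_out(t,n)[:1]:
        p=cloud(c,r["region"]);print(n,t,round(r["confidence"],2),np.round(r["centre"]),np.round(np.median(p,0)))
E
```

```text
clock: 25.85
eef_pos: [591.5, -153.5, 196.0]
eef_rot: [0.283, 1.57, -1.005]
wrist_force: [0.5, 0.9, 0.8]
finger_gap: 0.5
lamp TCP [-170.9   -5.7  196. ] F [-0.5 -0.2 -0. ] gap 0.5 clk 25.95 j6 -0.60 qdmax 0.02
shift tool [  71.   -17.8 -149.9] spin -0.0007 lamp axes in tool x: [ 0.    -0.001 -1.   ] y: [-0.    -1.     0.001]
53 [-47.3  -0.2 109. ] [-52.6 -11.5 109. ] [-41.7  11.  109. ]
36 [-19.4  32.3 122. ] [-23.   22.3 122. ] [-15.5  42.5 122. ]
top small_dish 0.9 [360. 219.] [660. -77.  16.]
top spare_filter 0.69 [354. 302.] [469. -59.  10.]
top drop_bottle 0.75 [369. 184.] [740. -97.  47.]
side small_dish 0.87 [353. 277.] [662. -87.  13.]
side spare_filter 0.94 [297. 310.] [ 479. -100.   10.]
side drop_bottle 0.84 [388. 263.] [ 741. -110.   34.]
```

View pics/s8.png

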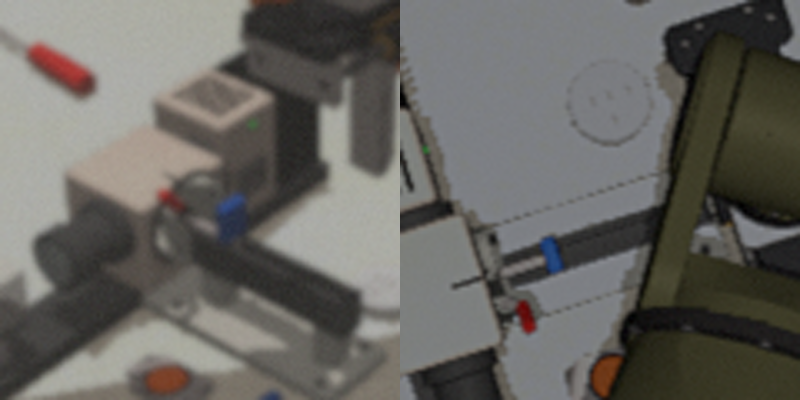

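```bash
python3 -c "
from cell import manip
print(manip.sign_off())"
```

```text
the job is handed in; nothing more can be done
None
```

The filter slider is pushed in to a hard stop and locked by the disc. I handed the job in at about 26 s of the 48 s allowed.

- **Lever upright:** I closed the open jaws around the lever on the guide's centre line. The gap closed to 10.3 mm on the 10 mm rod, and the camera put the lever within about 0.02 rad of upright.
- **Slider in:** I pushed the plate with closed fingertips. The disc let it pass with under 2 N at the wrist. At the end it met a rigid stop: pushing about 2 mm further moved the tool only 0.3 mm, while the force rose from 10 to 22 N.
- **Lever over:** I swung it to the chamber (+y) side in two pushes, to about −0.66 rad. Locking needs more than 0.45. The plate did not move while I did this.

**Last checks:**
- The top camera put the centre of the plate at x = −47.3 mm, against −46 mm for fully home. That 1.3 mm is within the 2 mm calibration, and the hard stop supports it being home, but I could not confirm it more closely.
- The side camera read about 3 pixels off the lamp pose I had fitted, and with that allowed for it agreed.
- The small dish, dropper bottle and spare filter were where they started. For the spare filter only the side view counts, because the arm partly hid it from above.
- I did not re-measure the well plate, large dish, jar or screwdriver; the arm never came near them at low height.
- The arm finished clear, with its fingertips about 185 mm up and no wrist force beyond noise.

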